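# Find the rocking tile on the marble rolling board and hold it home

### The job

One of the six glazed tiles in the oak rolling board has come loose and rocks, so the clay marbles no longer roll true. Press the tiles lightly near an edge with the fingertips until you find the one that rocks, then press that tile down level and fully home on its bed, and finish while still holding it down so that its sticky pad can grip. Nothing is to be picked up, and leave the other things on and around the board where they are.

Things in the scene. Friction and masses are not known exactly. Their poses are not given: they have to be found in the camera images.
- board: oak rolling board lying fixed on the table, 188 mm along its own x, 342 mm along its y, inlaid with six square tiles in 2 rows (along x) of 3 (along y), 78 mm from middle to middle; its oak rim and aprons are 24 mm high. Origin: centre of its underside, on the table, straight below the middle of the tiled field
- tile_1: one of six identical green glazed tiles, 75 x 75 x 9 mm. Origin: centre of its top face; x and y along its edges (parallel to the board's), z up. Hand-made and unevenly set: the tops stand anywhere from 25 to 30 mm above the table, so height does not show which tile is loose
- tile_2: one of six identical green glazed tiles, 75 x 75 x 9 mm. Origin: centre of its top face; x and y along its edges (parallel to the board's), z up. The numbering has nothing to do with the places on the board. Five tiles are stuck fast and do not give; one is loose
- tile_3: one of six identical green glazed tiles, 75 x 75 x 9 mm. Origin: centre of its top face; x and y along its edges (parallel to the board's), z up. Whichever tile is loose lies level on a springy pad, 22 mm wide, under its middle, 4 mm above its bed
- tile_4: one of six identical green glazed tiles, 75 x 75 x 9 mm. Origin: centre of its top face; x and y along its edges (parallel to the board's), z up. A press of 3 to 10 N about 25 mm off the middle tips the loose tile by 0.05 to 0.15 rad (the pressed edge sinks 2 to 4 mm); let go, it swings back level
- tile_5: one of six identical green glazed tiles, 75 x 75 x 9 mm. Origin: centre of its top face; x and y along its edges (parallel to the board's), z up. Pressed on its middle the loose tile begins to sink at 4 N and at about 10 N has gone down its 4 mm, level and solid on the bed; let go, it comes up again
- tile_6: one of six identical green glazed tiles, 75 x 75 x 9 mm. Origin: centre of its top face; x and y along its edges (parallel to the board's), z up. More than 60 N could crack a tile. The joints between tiles are 3 mm wide
- dice: small bone-coloured dice cube, 20 mm, standing on the oak apron at the board's +y end. A bystander; origin at the centre of its underside
- ring_gauge: small brass ring, 38 mm across, 10 mm high, lying on the oak apron at the board's -y end. A bystander; origin at the centre of its underside
- bowl: celadon green bowl, 124 mm across, 55 mm high, beyond the board. A bystander; origin at the centre of its underside
- cup: dented aluminium cup, 72 mm across, 78 mm high, beyond the board. A bystander; origin at the centre of its underside
- bucket: tin bucket heaped with clay marbles, 124 mm across, about 120 mm high, far right. A bystander; origin at the centre of its underside
- paddle: flat wooden clay paddle, 210 x 60 mm, 10 mm high, lying on the table left of the board. A bystander; origin in its underside where handle and blade meet
- brush: brush with a dark wooden handle lying on the table right of the board, under 40 mm high. A bystander; origin under its middle
Mind the look-alikes: they are no part of the job. What is shaped like the tile_4 but brown, white or yellow is not meant.

How it is judged:
By the outcome, as a careful person would: the job done as asked, in the order asked, and still so for the second after the job is handed in, while the arm keeps its last pose, push and grip.
It also fails if it takes over 58 s, if anything falls off the work surface, if the arm or the gripper's body presses on something with over 40 N, if the wrist force passes 120 N, or if a joint passes its speed limit or range.

### The arm

A 6-joint arm with a two-finger parallel gripper is mounted at the origin on the work surface. World frame = base frame: x ahead of the robot, y to its left, z up, the work surface at z = 0. Lengths are in m, angles in rad, forces in N, time in s.
With the tool pointing down it reaches from about 0.35 to 0.875 m from the base axis. Payload 4.2 kg.
Tool frame: the origin (TCP) lies midway between the tips of the shut fingers; the grasp point (between the pads) lies 19 mm behind it (bot.pinch_z is the z of the grasp point in the tool frame, in m); z points along the fingers, y is the direction in which the jaws open and shut (so a half turn about z gives the same grasp; the last joint's range is limited). The gripper opens to 85 mm and grips with 20 to 120 N. Pads are 22 mm wide; open, the fingers measure 114 mm over their backs; the gripper's body (76 mm by 85 mm) begins 54 mm behind the grasp point. The pads swing forward as they close: fully open they stand 13 mm farther back than shut.
Start: joints at [-0.956, 0.385, 0.008, 0, -1.194, -0.259], TCP at [0.218, -0.586, 0.231] pointing down, gripper open.
Joint ranges: [-3.14, 3.14], [-1.21, 2.06], [-1.07, 1.41], [-3.16, 2.05], [-2.99, -0.16], [-3.1, 3.1]. Speed limits (rad/s): [2.79, 2.79, 3.14, 3.14, 3.14, 3.14].

### API

Orientations are given as a unit quaternion [x, y, z, w].
In Python, from plant import bot gives the robot as it stands.
- The arm moves only by the tool send_rows, never from a script. Its argument "commands" is a list that holds one entry, the list of rows, each a list of 4 numbers: the shift along the world's x, y, z in cm, then the turn about the world's z in degrees. In form: [[[tx, ty, tz, roll], ...]]. A call has 1 to 12 rows; each row is the pose to reach, as a shift and turn from the pose measured when the call began; what a row does not reach only later rows make up. A row lasts 1/10 s, in which the tool goes at most 50 mm and 8.59 degrees, less where a joint would pass 70% of its speed; a pose out of reach is approached as far as the arm can. A call with a gripper value outside its range is refused whole. "jaw" is the opening, from 0 (shut) to 1 (fully open), set as the call begins (left out, the last holds). The fingers move at their own pace and stop on an object; the grip force is fixed at half the most. Time passes only in rows, so rows that repeat a pose let the fingers close. It gives the time, the measured TCP pose, the force and the opening at its end, in the units of the state.
- bot.read_state(): the state, without advancing time (a new reading comes with each control period).
- bot.grab_frame(name): name is "scene" or "top"; returns the picture (400x640x3 uint8, red, green, blue); there is no depth.
- bot.camera_info(name): a dict with "camera_matrix" (3x3 intrinsics, pixels), "rvec" (rotation vector, rad) and "tvec" (3), from world to camera coordinates, as OpenCV has them. Camera axes: x right, y down, z forward; pixel columns grow to the right and rows downward; lengths in m; the calibration is good to about 2 mm. A picture is of the moment at which its call begins. camera_info takes no time and is no camera call.
- bot.close_job(): hands the job in, once; it reports no verdict.
Trained networks look in the newest picture that a camera, given by its name, has taken for a name from the list of things; names that differ only in an ending like _2 or _b are one class to them, and where a whole thing is asked for, a point or a joint stands for the part that bears it (a point fixed in the world has none). Each returns a list of dicts, best first, with "conf" (0 to 1); they miss things now and then, are a little off and sometimes report something else, mostly with a low value. They report only what shows in the picture. A call takes as long as a camera call. They do not tell look-alikes from the thing itself.
- bot.outline_of(query, camera): "region" (400x640 bool, what is visible of it).
- bot.tip_of(query, camera): "at" ([x, y, z] in m, in world coordinates, good to about 4 mm: a listed point, or the origin of a listed thing).
The state is a dict: "t": time; "joint_positions": joint angles; "dq": joint speeds; "tau": joint torques, N m; "tool_pos": TCP position; "tcp_rot": TCP orientation; "ft_force": force on the tool from outside, world axes, zero at the start; "ft_torque": the same for the moment, N m; "finger_gap": opening from 0.0 (shut) to 1.0 (fully open).
Only numpy, scipy, OpenCV 4.12 (cv2) and the standard library are available. Lean on these libraries where they do the work, as an engineer would, in place of code of your own. Each camera call takes 0.05 s, during which the arm holds its last target.

## Working session

There is one attempt and no reset: what is moved stays moved. The work goes in short steps, Python scripts to look and compute and a tool call to move; the robot and the scene stay as the last step left them, time stands still between calls to the robot, and variables do not carry over. Pictures are saved under pics/ and viewed, and the job is handed in when it is done.

Besides the shell and the picture viewer there is one more tool, called after ">>>" as name(argument=value, ...) on one line, values as JSON. send_rows: Moves the arm, as the interface text tells. Its arguments: {"type":"object","properties":{"commands":{"type":"array"},"jaw":{"type":"number"}},"required":["commands"]}

```bash
mkdir -p pics; ls
python3 - <<'E'
from plant import bot
import cv2
for n in("scene","top"):
    cv2.imwrite(f"pics/{n}0.png",bot.grab_frame(n)[:,:,::-1])
for q in("tile_1","board"):
  for r in bot.tip_of(q,"top"): print(q,r)
print(bot.read_state())
E
```

```text
pics
tile_1 {'at': [0.5765, 0.0791, 0.0299], 'conf': 0.93}
tile_1 {'at': [0.3419, 0.0649, 0.0065], 'conf': 0.92}
tile_1 {'at': [0.567, 0.1549, 0.0331], 'conf': 0.87}
tile_1 {'at': [0.3483, -0.071, 0.0068], 'conf': 0.86}
tile_1 {'at': [0.577, -0.0007, 0.03], 'conf': 0.85}
tile_1 {'at': [0.4948, 0.0684, 0.0288], 'conf': 0.72}
tile_1 {'at': [0.4983, -0.0082, 0.0293], 'conf': 0.7}
tile_1 {'at': [0.4903, 0.1484, 0.0279], 'conf': 0.63}
board {'at': [0.5318, 0.0676, -0.0022], 'conf': 0.84}
{'t': 0.2, 'joint_positions': array([-9.56386090e-01,  3.85304699e-01,  7.15903668e-03, -2.70169336e-04,
       -1.19399656e+00, -2.58637356e-01]), 'dq': array([-8.22292302e-05, -2.48396882e-03,  4.42288734e-03,  7.08752643e-04,
       -2.94883821e-04,  8.34985869e-04]), 'tau': array([-4.60316223e-04, -3.92165637e+01,  1.88354766e+01,  4.18352544e+00,
       -3.57402387e-03, -8.59335984e-06]), 'tool_pos': array([ 0.21761861, -0.58552985,  0.2306163 ]), 'tcp_rot': array([-1.76900718e-01,  9.84228463e-01,  6.62935661e-04, -1.70717934e-04]), 'ft_force': array([ 0.1388116 ,  0.51656718, -0.67936061]), 'ft_torque': array([-0.04857252,  0.01869865,  0.02261109]), 'finger_gap': 1.002760650207727}
```

View pics/scene0.png

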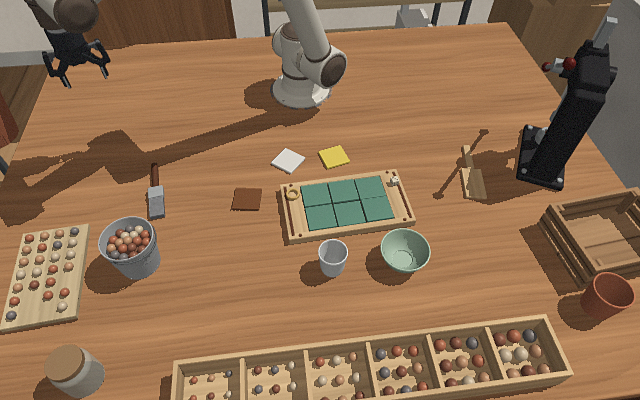

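View pics/top0.png

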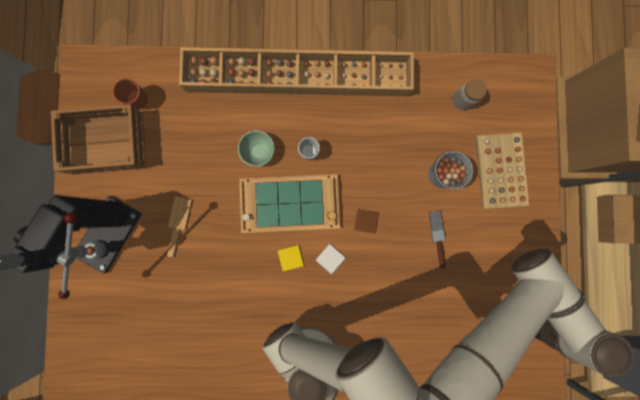

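The scene view shows the board with six green tiles at about (348,203), the ring at (292,194) and the dice at (395,181). In the top view the tiled field is centred near (290,203), with the ring at (332,215) and the dice at (248,217). White, yellow and brown look-alikes lie off the board. Next I'll fit the green field for the board's pose.

```bash
cat > h.py <<'E'
import numpy as np, cv2
from plant import bot
def ray(cam,px,z):
    c=bot.camera_info(cam);K=np.array(c["camera_matrix"],float);R=cv2.Rodrigues(np.array(c["rvec"],float))[0];t=np.array(c["tvec"],float).ravel()
    u=cv2.undistortPoints(np.array(px,float).reshape(-1,1,2),K,None).reshape(-1,2)
    d=np.c_[u,np.ones(len(u))]@R; o=-R.T@t
    return o+d*((z-o[2])/d[:,2])[:,None]
E
python3 - <<'E'
from h import *
for cam,(x0,x1,y0,y1) in dict(top=(235,345,170,240),scene=(275,420,165,245)).items():
    im=cv2.imread(f"pics/{cam}0.png"); h=cv2.cvtColor(im,cv2.COLOR_BGR2HSV)
    m=((h[...,0]>60)&(h[...,0]<100)&(h[...,1]>80)).astype(np.uint8)
    k=np.zeros_like(m);k[y0:y1,x0:x1]=m[y0:y1,x0:x1]
    k=cv2.morphologyEx(k,cv2.MORPH_CLOSE,np.ones((5,5)))
    cs=max(cv2.findContours(k,0,2)[0],key=cv2.contourArea).reshape(-1,2)
    w=ray(cam,cs,0.0275)[:,:2].astype(np.float32)
    r=cv2.minAreaRect(w*1000); print(cam,r)
    print(cv2.boundingRect(cs))
    cv2.imwrite(f"pics/crop_{cam}.png",cv2.resize(im[y0:y1,x0:x1],None,fx=5,fy=5,interpolation=cv2.INTER_CUBIC))
for q in("dice","ring_gauge"):
    print(q,bot.tip_of(q,"top")[:2])
E
```

```text
top ((532.2526245117188, 69.45967102050781), (140.12669372558594, 216.42752075195312), 3.8342788219451904)
(258, 182, 64, 42)
scene ((540.8148803710938, 70.86026763916016), (150.66879272460938, 229.22647094726562), 3.3304121494293213)
(301, 185, 93, 46)
dice [{'at': [0.4868, 0.2193, 0.0221], 'conf': 0.51}]
ring_gauge [{'at': [0.4933, -0.0691, 0.0256], 'conf': 0.64}, {'at': [0.5327, 0.0642, -0.0008], 'conf': 0.44}]
```

View pics/crop_top.png

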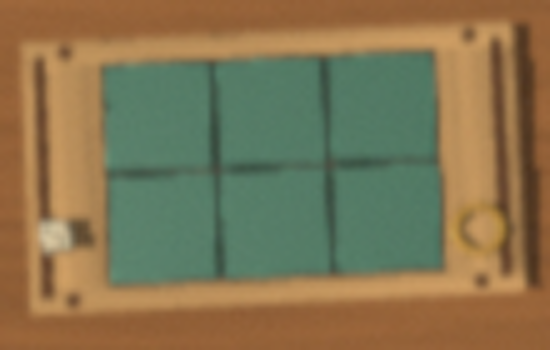

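>>> send_rows(commands=[[[3,5,0,0],[6,10,0,-2],[9,16,0,-5],[11,20,0,-8],[13,24,0,-11],[15,28,0,-14],[17,32,0,-16.6],[19,36,0,-16.6],[21,40,0,-16.6],[23,44,-2,-16.6],[25,48,-4,-16.6],[27,51,-6,-16.6]]], jaw=0)

```text
t: 1.5
tool_pos: [0.4884, -0.0733, 0.1708]
tcp_rot: [-0.034, 0.999, 0.001, 0.001]
ft_force: [1.6, -0.4, 0.1]
finger_gap: -0.0
```

The crop shows the tile field's corners at about (103,66), (433,50), (442,268) and (110,284). I'll work out the centre and yaw from those.

Run:
```python
from h import *
p=(np.array([(103,66),(433,50),(442,268),(110,284)],float)+.5)/5-.5+[235,170]
w=ray("top",p,0.0275);print(w.round(4),w.mean(0).round(4))
print(cv2.minAreaRect((w[:,:2]*1000).astype(np.float32)))
```

```text
[[ 0.6007  0.191   0.0275]
 [ 0.6151 -0.0379  0.0275]
 [ 0.4635 -0.0458  0.0275]
 [ 0.4498  0.183   0.0275]] [0.5323 0.0726 0.0275]
((532.464111328125, 72.53620910644531), (151.79214477539062, 230.40603637695312), 3.417842149734497)
```

>>> send_rows(commands=[[[1.5,3,-3,0],[3.6,6.5,-6,0],[3.6,6.5,-9.5,0],[3.6,6.5,-12,0],[3.6,6.5,-13.3,0],[3.6,6.5,-13.3,0],[3.6,6.5,-13.3,0]]])

```text
t: 2.2
tool_pos: [0.5247, -0.0082, 0.0381]
tcp_rot: [-0.034, 0.999, 0.0, 0.001]
ft_force: [0.0, 0.0, 0.9]
finger_gap: 0.0
```

>>> send_rows(commands=[[[-0.2,0.1,-0.4,0],[-0.2,0.1,-0.7,0],[-0.2,0.1,-0.7,0]]])

```text
t: 2.5
tool_pos: [0.5227, -0.0073, 0.0314]
tcp_rot: [-0.034, 0.999, 0.001, 0.001]
ft_force: [-0.6, 0.3, -0.3]
finger_gap: 0.003
```

>>> send_rows(commands=[[[0,0,-0.1,0]]])

```text
t: 2.6
tool_pos: [0.523, -0.0072, 0.0308]
tcp_rot: [-0.034, 0.999, 0.001, 0.002]
ft_force: [0.5, 0.6, -0.6]
finger_gap: -0.001
```

>>> send_rows(commands=[[[0,0,-0.1,0]]])

```text
t: 2.7
tool_pos: [0.5232, -0.0072, 0.0301]
tcp_rot: [-0.034, 0.999, 0.001, 0.002]
ft_force: [-0.1, 0.2, 0.1]
finger_gap: 0.001
```

>>> send_rows(commands=[[[0,0,-0.1,0]]])

```text
t: 2.8
tool_pos: [0.5233, -0.0072, 0.0292]
tcp_rot: [-0.034, 0.999, 0.001, 0.002]
ft_force: [0.9, -0.8, 1.4]
finger_gap: -0.002
```

>>> send_rows(commands=[[[0,0,-0.1,0]]])

```text
t: 2.9
tool_pos: [0.5239, -0.0071, 0.0285]
tcp_rot: [-0.034, 0.999, 0.001, 0.003]
ft_force: [1.0, -0.6, 3.0]
finger_gap: 0.003
```

>>> send_rows(commands=[[[0,0,-0.1,0]]])

```text
t: 3.0
tool_pos: [0.5246, -0.0071, 0.028]
tcp_rot: [-0.034, 0.999, 0.001, 0.004]
ft_force: [-0.6, -1.2, 5.7]
finger_gap: 0.002
```

>>> send_rows(commands=[[[0,0,-0.1,0]]])

```text
t: 3.1
tool_pos: [0.5244, -0.0071, 0.0274]
tcp_rot: [-0.034, 0.999, 0.001, 0.003]
ft_force: [-2.5, 0.3, 6.8]
finger_gap: 0.006
```

>>> send_rows(commands=[[[0,0,-0.05,0]]])

```text
t: 3.2
tool_pos: [0.5244, -0.0072, 0.0274]
tcp_rot: [-0.035, 0.999, 0.001, 0.003]
ft_force: [-2.1, -0.2, 6.2]
finger_gap: 0.001
```

>>> send_rows(commands=[[[0,0,0,0],[0,0,0,0],[0,0,0,0]]])

```text
t: 3.5
tool_pos: [0.5245, -0.0071, 0.0278]
tcp_rot: [-0.035, 0.999, 0.001, 0.003]
ft_force: [-1.6, 0.2, 5.2]
finger_gap: -0.001
```

Run:
```python
from h import *
im=bot.grab_frame("scene")[:,:,::-1]
cv2.imwrite("pics/press1.png",cv2.resize(im[140:260,270:430],None,fx=5,fy=5,interpolation=cv2.INTER_CUBIC))
s=bot.read_state();print(s["tool_pos"],s["ft_force"],s["ft_torque"])
```

```text
[ 0.52452604 -0.00711963  0.02775481] [-1.37480465 -0.27288915  5.68992404] [ 0.07119427  0.32667593 -0.02464354]
```

View pics/press1.png

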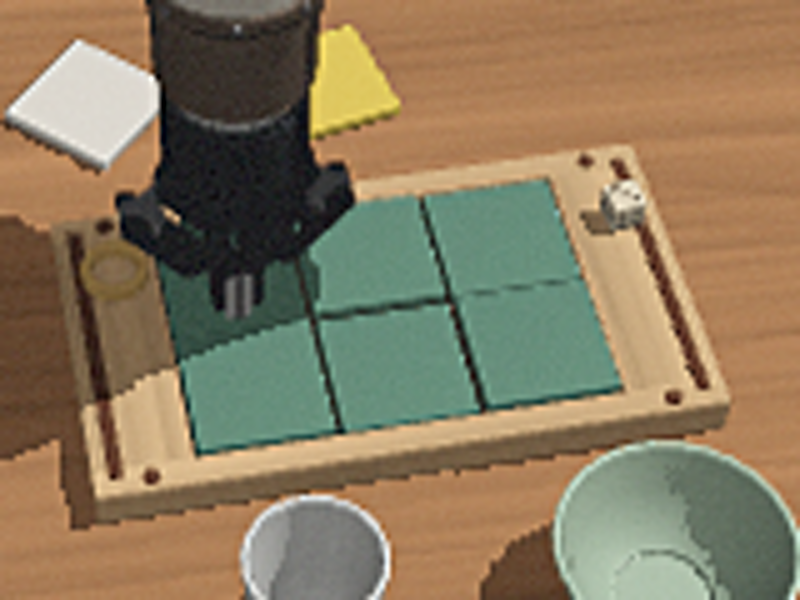

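The tips stand at about (237,300) on the -x, -y tile, close to its inner edge. It seems to give, so I'll compare it with a neighbour.

>>> send_rows(commands=[[[0,0,0.4,0],[0,0,0.6,0],[2.9,0.2,0.6,0],[2.9,0.2,0.4,0],[2.9,0.2,0.35,0],[2.9,0.2,0.35,0]]])

```text
t: 4.15
tool_pos: [0.5524, -0.0053, 0.0306]
tcp_rot: [-0.034, 0.999, 0.0, 0.002]
ft_force: [-0.3, 0.1, -0.1]
finger_gap: -0.002
```

>>> send_rows(commands=[[[0,0,-0.1,0]]])

```text
t: 4.25
tool_pos: [0.5518, -0.0054, 0.0296]
tcp_rot: [-0.034, 0.999, 0.0, 0.002]
ft_force: [-0.0, -0.2, -0.8]
finger_gap: -0.003
```

>>> send_rows(commands=[[[0,0,-0.1,0]]])

```text
t: 4.35
tool_pos: [0.5511, -0.0055, 0.0284]
tcp_rot: [-0.034, 0.999, 0.0, 0.002]
ft_force: [0.3, 0.7, -1.0]
finger_gap: -0.003
```

>>> send_rows(commands=[[[0,0,-0.1,0]]])

```text
t: 4.45
tool_pos: [0.5509, -0.0056, 0.0278]
tcp_rot: [-0.035, 0.999, 0.0, 0.002]
ft_force: [-1.9, 1.1, 8.0]
finger_gap: 0.002
```

>>> send_rows(commands=[[[0,0,-0.1,0]]])

```text
t: 4.55
tool_pos: [0.5509, -0.0056, 0.0278]
tcp_rot: [-0.035, 0.999, 0.0, 0.002]
ft_force: [-2.6, 1.3, 10.5]
finger_gap: -0.002
```

>>> send_rows(commands=[[[0,0,-0.1,0]]])

```text
t: 4.65
tool_pos: [0.5509, -0.0055, 0.0278]
tcp_rot: [-0.035, 0.999, 0.0, 0.002]
ft_force: [-1.7, 0.7, 6.3]
finger_gap: -0.001
```

>>> send_rows(commands=[[[0,0,-0.1,0]]])

```text
t: 4.75
tool_pos: [0.5509, -0.0056, 0.0278]
tcp_rot: [-0.035, 0.999, 0.0, 0.002]
ft_force: [-2.8, 0.0, 6.8]
finger_gap: 0.002
```

The neighbour stops dead at 27.8 mm, while the first tile sank over a range. I'll re-test the first tile at its outer edge, away from its neighbours.

>>> send_rows(commands=[[[0,0,0.4,0],[0,0,0.7,0],[-4,-0.2,0.7,0],[-7.4,-0.4,0.7,0],[-7.4,-0.4,0.4,0],[-7.4,-0.4,0.25,0],[-7.4,-0.4,0.25,0]]])

```text
t: 5.45
tool_pos: [0.4781, -0.0093, 0.0304]
tcp_rot: [-0.036, 0.999, 0.0, 0.003]
ft_force: [0.5, -0.2, -0.6]
finger_gap: 0.001
```

>>> send_rows(commands=[[[0,0,-0.1,0]]])

```text
t: 5.55
tool_pos: [0.4793, -0.009, 0.0296]
tcp_rot: [-0.035, 0.999, 0.0, 0.004]
ft_force: [0.1, -0.2, -0.8]
finger_gap: -0.0
```

>>> send_rows(commands=[[[0,0,-0.1,0]]])

```text
t: 5.65
tool_pos: [0.4798, -0.009, 0.0285]
tcp_rot: [-0.035, 0.999, 0.0, 0.003]
ft_force: [-2.6, 1.9, 4.9]
finger_gap: 0.001
```

>>> send_rows(commands=[[[0,0,-0.1,0]]])

```text
t: 5.75
tool_pos: [0.4798, -0.009, 0.0276]
tcp_rot: [-0.035, 0.999, 0.0, 0.003]
ft_force: [-3.8, 0.8, 5.6]
finger_gap: -0.001
```

>>> send_rows(commands=[[[0,0,-0.1,0]]])

```text
t: 5.85
tool_pos: [0.4797, -0.009, 0.0267]
tcp_rot: [-0.035, 0.999, -0.0, 0.002]
ft_force: [-2.9, 1.7, 8.0]
finger_gap: -0.001
```

>>> send_rows(commands=[[[0,0,-0.1,0]]])

```text
t: 5.95
tool_pos: [0.4797, -0.009, 0.0261]
tcp_rot: [-0.035, 0.999, -0.0, 0.002]
ft_force: [-3.6, 1.4, 8.4]
finger_gap: 0.002
```

>>> send_rows(commands=[[[0,0,-0.1,0]]])

```text
t: 6.05
tool_pos: [0.4797, -0.009, 0.0256]
tcp_rot: [-0.035, 0.999, -0.0, 0.002]
ft_force: [-3.2, 0.9, 8.8]
finger_gap: 0.003
```

This tile rocks: the edge sank from about 29.2 to 25.6 mm at roughly 8 N. I'll release it, move to its middle and press there.

>>> send_rows(commands=[[[0,0,0.4,0],[0,0,1.0,0],[1.0,0.05,1.0,0],[1.9,0.1,1.0,0],[1.9,0.1,1.0,0],[1.9,0.1,1.0,0]]])

```text
t: 6.65
tool_pos: [0.4988, -0.008, 0.0351]
tcp_rot: [-0.035, 0.999, -0.0, 0.001]
ft_force: [-0.1, 0.5, -0.8]
finger_gap: 0.001
```

Run:
```python
from h import *
im=bot.grab_frame("scene")[:,:,::-1]
cv2.imwrite("pics/mid1.png",cv2.resize(im[140:260,270:430],None,fx=5,fy=5,interpolation=cv2.INTER_CUBIC))
print(bot.read_state()["tool_pos"],bot.read_state()["ft_force"])
```

```text
[ 0.49837945 -0.00811546  0.03504974] [ 0.13814642  0.95055219 -0.74446859]
```

View pics/mid1.png

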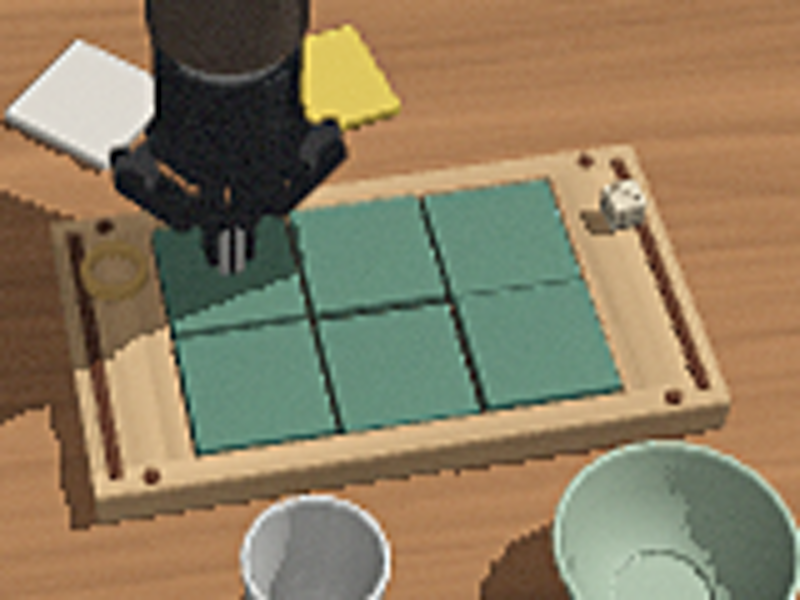

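The tips' lower end at (235,275) is over the tile's middle at about (232,272). Pressing down now.

>>> send_rows(commands=[[[0,0,-0.3,0],[0,0,-0.5,0],[0,0,-0.5,0]]])

```text
t: 7.0
tool_pos: [0.4979, -0.0083, 0.0296]
tcp_rot: [-0.035, 0.999, -0.001, 0.001]
ft_force: [-1.0, 0.4, -0.2]
finger_gap: -0.005
```

>>> send_rows(commands=[[[0,0,-0.1,0],[0,0,-0.15,0]]])

```text
t: 7.2
tool_pos: [0.4981, -0.0082, 0.0285]
tcp_rot: [-0.035, 0.999, -0.001, 0.001]
ft_force: [-1.5, -0.0, 4.4]
finger_gap: 0.001
```

>>> send_rows(commands=[[[0,0,-0.1,0],[0,0,-0.15,0]]])

```text
t: 7.4
tool_pos: [0.498, -0.0082, 0.0274]
tcp_rot: [-0.036, 0.999, -0.001, 0.001]
ft_force: [-1.7, 0.4, 6.7]
finger_gap: -0.001
```

>>> send_rows(commands=[[[0,0,-0.1,0],[0,0,-0.15,0]]])

```text
t: 7.6
tool_pos: [0.498, -0.0082, 0.0266]
tcp_rot: [-0.036, 0.999, -0.001, 0.001]
ft_force: [-2.8, 0.9, 8.0]
finger_gap: 0.003
```

>>> send_rows(commands=[[[0,0,-0.1,0],[0,0,-0.15,0]]])

```text
t: 7.8
tool_pos: [0.4981, -0.0082, 0.0259]
tcp_rot: [-0.036, 0.999, -0.001, 0.001]
ft_force: [-2.1, 1.0, 7.6]
finger_gap: 0.001
```

>>> send_rows(commands=[[[0,0,-0.15,0],[0,0,-0.2,0]]])

```text
t: 8.0
tool_pos: [0.4981, -0.0082, 0.025]
tcp_rot: [-0.036, 0.999, -0.001, 0.001]
ft_force: [-4.5, 1.0, 13.7]
finger_gap: 0.001
```

>>> send_rows(commands=[[[0,0,-0.15,0],[0,0,-0.2,0],[0,0,-0.2,0]]])

```text
t: 8.3
tool_pos: [0.4981, -0.0082, 0.025]
tcp_rot: [-0.037, 0.999, -0.001, 0.001]
ft_force: [-5.3, 1.8, 16.9]
finger_gap: -0.001
```

>>> send_rows(commands=[[[0,0,-0.15,0],[0,0,-0.25,0],[0,0,-0.25,0]]])

```text
t: 8.6
tool_pos: [0.4981, -0.0082, 0.025]
tcp_rot: [-0.037, 0.999, -0.001, 0.002]
ft_force: [-5.7, 0.8, 20.7]
finger_gap: 0.002
```

It stopped solid at 25.0 mm, which is 4 mm down, with about 20 N on it. I'll check that it holds.

Run:
```python
from h import *
im=bot.grab_frame("scene")[:,:,::-1]
cv2.imwrite("pics/end1.png",cv2.resize(im[140:260,270:430],None,fx=5,fy=5,interpolation=cv2.INTER_CUBIC))
for _ in range(6):
    bot.grab_frame("top"); s=bot.read_state();print(s["t"],s["tool_pos"].round(4),s["ft_force"].round(1))
```

```text
8.7 [ 0.4981 -0.0082  0.025 ] [-6.1  1.4 21. ]
8.75 [ 0.4981 -0.0082  0.025 ] [-6.8  1.2 20.9]
8.8 [ 0.4981 -0.0082  0.025 ] [-7.2  0.9 20.7]
8.85 [ 0.4981 -0.0082  0.025 ] [-6.   1.9 21.1]
8.9 [ 0.4981 -0.0082  0.025 ] [-7.1  1.5 22.1]
8.95 [ 0.4981 -0.0082  0.025 ] [-6.1  2.1 21.5]
```

View pics/end1.png

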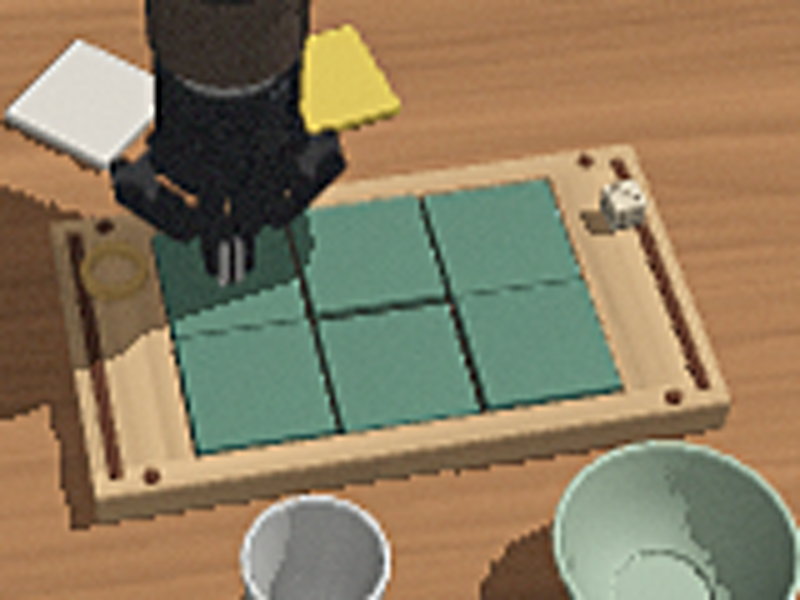

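The tips press the tile's middle at (232,275). The joint at (240,328) now looks thinner, as it would with the tile sunk level. The dice and ring have not moved, and the force is steady at about 21 N, so I'm handing in.

Run:
```python
from plant import bot
print(bot.close_job())
```

```text
the job is handed in; nothing more can be done
None
```

I found the loose tile, pressed it home, and handed the job in with the shut fingertips still holding it down.

- **Finding it:** The loose tile is the one at the board's -x, -y corner, nearest the ring. Pressed near its outer edge, it sank from about 29 to 25.6 mm at roughly 8 N. Its +x neighbour stopped dead at 27.8 mm under 6 to 10 N. I did not press the other four tiles, because the rocking tile was already clear.
- **First press unclear:** My first press, at the tile's inner edge, gave only about 1.5 mm and stopped at the neighbour's height. The fingertips may have caught the neighbour's edge there, so I repeated the test at the outer edge.
- **Pressing it down:** I let go, moved to the tile's middle and pressed. It sank to 25.0 mm, about 4 mm down, and stopped solid.
- **Last checks:** The height stayed at 25.0 mm, with a steady downward push of about 21 N and 6 to 7 N sideways. The last picture shows the tile looking level and the dice and ring unmoved. I judged level from that picture and the 4 mm travel; I did not measure the tile's tilt directly.

The job took about 9 s of the 58 s allowed.

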